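Hook the polish-tin tray out from under the tiers

ROBOT

A 6-joint arm with a two-finger parallel gripper is mounted at the origin on the work surface. World frame = base frame: x ahead of the robot, y to its left, z up, the work surface at z = 0. Lengths are in mm, angles in rad, forces in N, time in s.
With the tool pointing down it reaches from about 350 to 875 mm from the base axis. Payload 4.2 kg.
Tool frame: the origin (TCP) lies on the mounting face of the last link; the fingertips stand 173 mm ahead of it and the grasp point (between the pads) lies 155 mm ahead of it (tcp_to_grasp is the distance from the TCP to the grasp point, in mm); z points along the fingers, y is the direction in which the jaws open and shut (so a half turn about z gives the same grasp; the last joint's range is limited). The gripper opens to 85 mm and grips with 20 to 120 N. Pads are 22 mm wide; open, the fingers measure 114 mm over their backs; the gripper's body (76 mm by 85 mm) begins 54 mm behind the grasp point. The pads swing forward as they close: fully open they stand 13 mm farther back than shut.
Start: joints at [1.605, 0.385, 0.008, 0, -1.194, -0.259], TCP at [139.288, 609.261, 404.712] pointing down, gripper open.
Joint ranges: [-3.14, 3.14], [-1.21, 2.06], [-1.07, 1.41], [-3.16, 2.05], [-2.99, -0.16], [-3.1, 3.1]. Speed limits (rad/s): [2.79, 2.79, 3.14, 3.14, 3.14, 3.14].

INTERFACE

Orientations are given as a unit quaternion [x, y, z, w].
In Python, from bench import * gives the robot as it stands. The module is installed in compiled form; this text tells all that it offers.
- The arm moves only by the tool apply_moves, never from a script. Its arguments are lists of equal length, an entry for each row: "fingers": the closure, from 0 (fully open) to 1 (shut); "dp": the shift along the world's x, y, z in cm, a list of three; "yaw": the turn about the world's z in degrees. A call has 1 to 10 rows; each row is the pose to reach, as a shift and turn from the pose measured when the call began; what a row does not reach only later rows make up. A row lasts 1/10 s, in which the tool goes at most 50 mm and 8.59 degrees, less where a joint would pass 70% of its speed; a pose out of reach is approached as far as the arm can. A call with a gripper value outside its range is refused whole. The fingers move at their own pace and stop on an object; the grip force is fixed at half the most. Time passes only in rows, so rows that repeat a pose let the fingers close. It gives the time, the measured TCP pose, the force and the opening at its end, in the units of the state.
- read_state(): the state, without advancing time (a new reading comes with each control period).
- get_image(name): name is "side" or "top"; returns a dict with "color" (480x640x3 uint8, blue, green, red), "mtx" (3x3 intrinsics, pixels), "camera_from_world" (4x4, takes a point from world to camera coordinates). Camera axes: x right, y down, z forward; pixel columns grow to the right and rows downward; lengths in mm; the calibration is good to about 2 mm. A picture is of the moment at which its call begins. There is no depth.
- job_done(): hands the job in, once; it reports no verdict.
The state is a dict: "clock": time; "joints": joint angles; "joint_vel": joint speeds; "joint_efforts": joint torques, N m; "position": TCP position; "ee_rot": TCP orientation; "contact_force": force on the tool from outside, world axes, zero at the start; "wrist_torque": the same for the moment, N m; "gripper_width": finger opening in mm.
Only numpy, scipy, OpenCV 4.12 (cv2) and the standard library are available. Lean on these libraries where they do the work, as an engineer would, in place of code of your own. Each camera call takes 0.05 s, during which the arm holds its last target. There are 200 camera calls.

TASK

Take the wooden-handled hook tool, drop its tip into the steel loop of the tray that holds the round flat tin, and draw that tray straight out towards the robot until the whole tin stands clear in front of the tiers, with the tray's back end still under them. Move the tray with the hook only, never with the gripper, and leave the other tray where it is. Then unhook and put the hook tool down on the table, away from the loop.

Things in the scene. Friction and masses are not known exactly. Their poses are not given: they have to be found in the camera images.
- hook_grip (a point): Middle of the dark wooden handle of a loose hook tool (170 g) that stands on its flat underside on the table, to the robot's right. Handle 110 mm long (x), 28 wide (y), 38 high (z); this point is 19 mm above its underside. x points along the handle to the hook end, z up. Pinch the 28 mm width from above. An 8 mm steel rod rises from the front end, runs level, then turns straight down.
- hook_tip (a point): Lower end of the hook tool's down-pointing tip (8 mm round rod, 42 mm clear below the level run): 120 mm ahead of hook_grip along its x and 17 mm lower, so 2 mm above the table as the tool stands. Axes as hook_grip.
- tin_tray_loop (a point): Centre of the level steel loop (7 mm rod, opening 38 mm in x, 36 in y) on the front of the open plastic tray with a round flat steel tin (76 mm wide, 24 high) in it. Loop 45 mm above the table. Tray loose, 0.3 kg, 180 long (x), 108 wide, 50 high, slides on the table in a bay of the lowest tier, 20 to 200 mm behind this point. x points to the tray's back: it comes out along -x. z up.
- other_tray_loop (a point): The same point of the other tray, identical with an identical loop, in the other bay; it holds an orange scraper, no tin. It must stay where it is (within 20 mm). Which tray is left and which right varies.
- tiers_front (a point): Middle of the overhanging front edge of the middle tier (78 mm above the table) of a fixed stack of 3 grey plastic tiers, 200 mm deep (x), 258 wide (y), 180 high, brushes on top. x points back into the stack, trays come out along -x, z up. Tray loops start at x = -57 to -73 mm; the tin is clear once its tray's loop is beyond x = -110, the tray's back end comes out at -200; -150 is best.
Not all that is in view belongs to the job. What is meant by the part that bears hook_grip is not pink or yellow, and is the smaller of those in its own colour.

How it is judged:
By the outcome, as a careful person would: the job done as asked, in the order asked, and still so for the second after the job is handed in, with the robot touching nothing.
It also fails if it takes over 43 s, if anything falls off the work surface, if the arm or the gripper's body presses on something with over 40 N, if the wrist force passes 120 N, or if a joint passes its speed limit or range.

## Working session

There is one attempt and no reset: what is moved stays moved. The work goes in short steps, Python scripts to look and compute and a tool call to move; the robot and the scene stay as the last step left them, time stands still between calls to the robot, and variables do not carry over. Pictures are saved under pics/ and viewed, about 8 in all and at most 12, crops included, and the job is handed in when it is done.

Besides the shell and the picture viewer there is one more tool, called after "Call:" by a JSON object that holds its "method" and its "body". apply_moves: Moves the arm, as the interface text tells. Its arguments: {"type":"object","properties":{"fingers":{"type":"array","items":{"type":"number"}},"dp":{"type":"array","items":{"type":"array","items":{"type":"number"}}},"yaw":{"type":"array","items":{"type":"number"}}},"required":["fingers","dp","yaw"]}

```bash
mkdir -p pics; cat > h.py <<'E'
from bench import *
import numpy as np, cv2
def snap(n,f=None):
    g=get_image(n); cv2.imwrite(f or f'pics/{n}.png',g['color']); np.savez(f'{n}.npz',m=g['mtx'],c=g['camera_from_world'],i=g['color']); return g
def ld(n):
    g=np.load(f'{n}.npz'); return g['m'],g['c']
def at_z(n,u,v,z):
    m,c=ld(n); R,t=c[:3,:3],c[:3,3]
    d=R.T@np.linalg.inv(m)@[u,v,1]; o=-R.T@t
    return o+d*(z-o[2])/d[2]
def pix(n,p):
    m,c=ld(n); q=m@(c[:3,:3]@np.array(p,float)+c[:3,3]); return q[:2]/q[2]
E
python3 - <<'E'
from h import *
snap('top','pics/top0.png'); snap('side','pics/side0.png')
s=read_state(); print(s['clock'],s['position'],s['ee_rot'],s['gripper_width'])
for n in('top','side'):
    m,c=ld(n); print(n,-c[:3,:3].T@c[:3,3],c[2,:3])
E
```

```text
0.1 [139.25710471 609.10443225 403.73785468] [ 9.93679530e-01 -1.12249885e-01 -5.50085407e-05  9.75143862e-04] 85.3861874265641
top [ 385.64564128 -161.26052688 1116.03792797] [ 0.11324226 -0.01687863 -0.99342403]
side [327.53016815 538.39816036 895.91222403] [ 0.15780279 -0.64559829 -0.74719551]
```

View pics/top0.png

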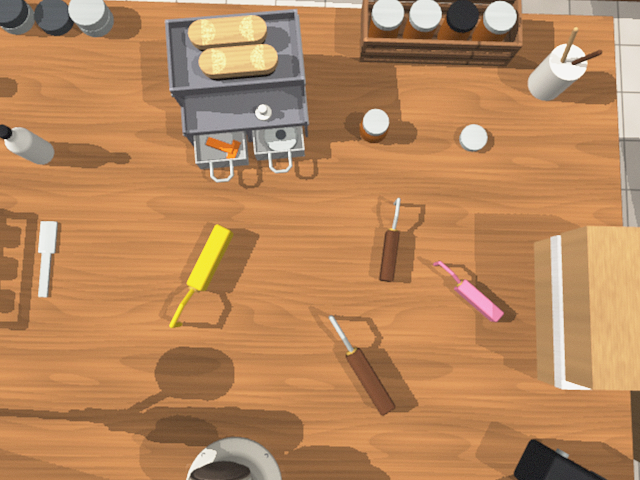

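View pics/side0.png

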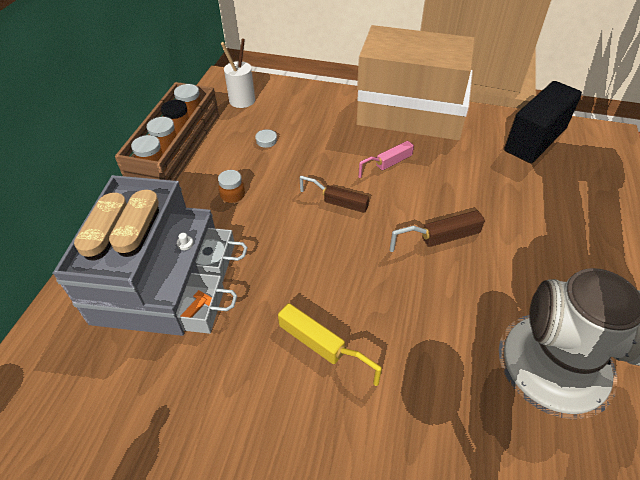

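The top view shows the tin (grey disc) in the right tray, with its loop near (280,160). The scraper is in the left tray, loop near (221,170). Of the two dark-brown hooks, the smaller has its handle near (390,255) and its tip near (397,200). Next I'll enlarge these areas.

```bash
python3 - <<'E'
from h import *
t=np.load('top.npz')['i'];s=np.load('side.npz')['i']
def cr(i,u,v,w,h,k): return cv2.resize(i[v:v+h,u:u+w],None,fx=k,fy=k,interpolation=cv2.INTER_CUBIC)
a=cr(t,365,190,80,100,4)      #320x400
b=cr(t,180,110,140,80,3) #420x240
c=cr(s,290,165,90,50,4)  #360x200
d=cr(s,170,220,90,120,3) #270x360
o=np.zeros((600,800,3),np.uint8)
o[:400,:320]=a; o[:240,330:750]=b; o[400:600,:360]=c; o[240:600,370:640]=d
cv2.imwrite('pics/crop1.png',o)
E
```

```text
(no output)
```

View pics/crop1.png

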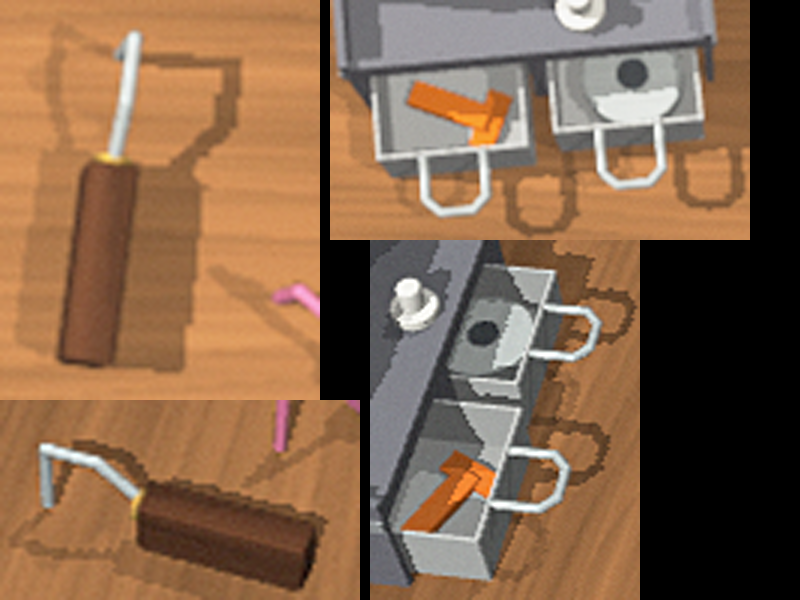

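```bash
cat >> h.py <<'E'
def rep(name,n,pts,z,off,k):
    P=np.array([at_z(n,off[0]+(u-off[2])/k,off[1]+(v-off[3])/k,z) for u,v in pts]); print(name,P[:,:2].round(1).tolist()); return P
E
python3 - <<'E'
from h import *
T=(365,190,0,0)
H=rep('handle top',"top",[(82,164),(138,166),(113,361),(61,354)],38,T,4)
f=H[:2].mean(0);b=H[2:].mean(0); print('len',np.linalg.norm(f-b),'w',np.linalg.norm(H[0]-H[1]),'mid',(f+b)/2,'yaw',np.degrees(np.arctan2(*(f-b)[1::-1])))
rep('rod corner top z~48',"top",[(134,37)],48,T,4)
rep('tip z2',"top",[(121,56)],2,T,4)
rep('side tip z2','side',[(48,503)],2,(290,165,0,400),4)
rep('side rodtop z52','side',[(45,448)],48,(290,165,0,400),4)
B=(180,110,330,0)
L=rep('tin loop outer L,R,front, root L,R',"top",[(598,150),(665,150),(632,187),(600,125),(660,122)],45,B,3)
L=rep('oth loop outer L,R,front, root L,R',"top",[(420,180),(489,180),(456,214),(422,153),(484,150)],45,B,3)
rep('tray rim front tin',"top",[(556,132),(702,122)],50,B,3)
rep('tray rim front oth',"top",[(380,160),(530,147)],50,B,3)
rep('tier edge',"top",[(345,74),(714,40)],78,B,3)
S=(170,220,370,240)
rep('side tin loop far,  L,R','side',[(600,328),(565,305),(565,358)],45,S,3)
rep('side oth loop','side',[(569,480),(540,450),(540,511)],45,S,3)
rep('tin rim R, L','side',[(556,270),(518,380)],50,S,3)
E
```

```text
handle top [[539.7, -306.8], [539.3, -337.0], [434.4, -324.3], [437.5, -296.6]]
len 104.21181120501423 w 30.175390476942432 mid [ 487.71441843 -316.19582906   38.        ] yaw -6.308548471533152
rod corner top z~48 [[607.7, -332.8]]
tip z2 [[606.3, -333.0]]
side tip z2 [[608.9, -333.5]]
side rodtop z52 [[609.6, -335.3]]
tin loop outer L,R,front, root L,R [[687.1, -53.0], [688.4, -101.2], [660.5, -78.3], [705.6, -53.8], [709.1, -96.9]]
oth loop outer L,R,front, root L,R [[661.4, 73.5], [662.8, 24.2], [637.3, 46.6], [681.3, 73.0], [684.8, 28.7]]
tray rim front tin [[698.0, -23.0], [708.4, -127.4]]
tray rim front oth [[674.0, 101.5], [686.5, -4.9]]
tier edge [[727.3, 122.1], [759.5, -135.1]]
side tin loop far,  L,R [[663.0, -85.6], [695.7, -100.0], [677.8, -53.4]]
side oth loop [[637.9, 43.4], [665.8, 25.4], [647.8, 70.9]]
tin rim R, L [[712.4, -126.8], [700.9, -23.4]]
```

The measurements fit the given sizes:

| Item | Measured |
|---|---|
| hook_grip | about (489,-317), yaw -7.5° |
| tiers_front | about (743,-6), yaw +7° |
| Tin loop | about (686,-77), which is x' ≈ -66 in the tiers frame |

I'll arc round to the hook.

Call:
{"method": "apply_moves", "body": {"fingers": [0, 0, 0, 0, 0, 0, 0, 0, 0, 0], "dp": [[26, -16, 0], [26, -16, 0], [26, -16, 0], [26, -16, 0], [26, -16, 0], [26, -16, 0], [41, -46, 0], [41, -46, 0], [41, -46, 0], [41, -46, 0]], "yaw": [0, 0, 0, 0, 0, 0, 0, 0, 0, 0]}}

```text
clock: 1.1
position: [486.1, 271.8, 403.4]
ee_rot: [0.994, -0.112, -0.0, 0.001]
contact_force: [1.0, 0.7, -0.3]
gripper_width: 85.4
```

Call:
{"method": "apply_moves", "body": {"fingers": [0, 0, 0, 0, 0, 0, 0, 0, 0, 0], "dp": [[4, -30, 0], [4, -30, 0], [4, -30, 0], [4, -30, 0], [4, -30, 0], [4, -30, 0], [0.3, -58.9, 0], [0.3, -58.9, 0], [0.3, -58.9, 0], [0.3, -58.9, 0]], "yaw": [0, 0, 0, 0, 0, 0, 5.5, 5.5, 5.5, 5.5]}}

```text
clock: 2.1
position: [500.1, -224.0, 403.1]
ee_rot: [0.998, -0.064, -0.001, 0.001]
contact_force: [2.0, 0.3, -0.3]
gripper_width: 85.3
```

Call:
{"method": "apply_moves", "body": {"fingers": [0, 0, 0, 0, 0], "dp": [[0.3, -10, 0], [0.3, -10, 0], [0.3, -10, 0], [0.3, -10, 0], [0.3, -10, 0]], "yaw": [0, 0, 0, 0, 0]}}

```text
clock: 2.6
position: [503.1, -323.3, 402.7]
ee_rot: [0.998, -0.064, -0.001, 0.001]
contact_force: [0.3, 0.4, -0.2]
gripper_width: 85.7
```

Call:
{"method": "apply_moves", "body": {"fingers": [0, 0, 0, 0, 0, 0, 0], "dp": [[-1.4, 0.6, -5], [-1.4, 0.6, -10], [-1.4, 0.6, -15], [-1.4, 0.6, -18], [-1.4, 0.6, -18], [-1.4, 0.6, -18], [-1.4, 0.6, -18]], "yaw": [0, 0, 0, 0, 0, 0, 0]}}

```text
clock: 3.3
position: [490.4, -317.0, 225.4]
ee_rot: [0.998, -0.063, 0.001, 0.002]
contact_force: [-0.1, 0.5, 0.2]
gripper_width: 85.4
```

```bash
python3 - <<'E'
from h import *
t=snap('top','pics/t1.png')['color'];s=snap('side','pics/s1.png')['color']
o=np.hstack([cv2.resize(t[170:320,330:480],(400,400)),cv2.resize(s[90:240,270:420],(400,400))])
cv2.imwrite('pics/crop2.png',o); print(read_state()['position'])
E
```

```text
[ 489.95880302 -317.22857079  225.26729876]
```

View pics/crop2.png

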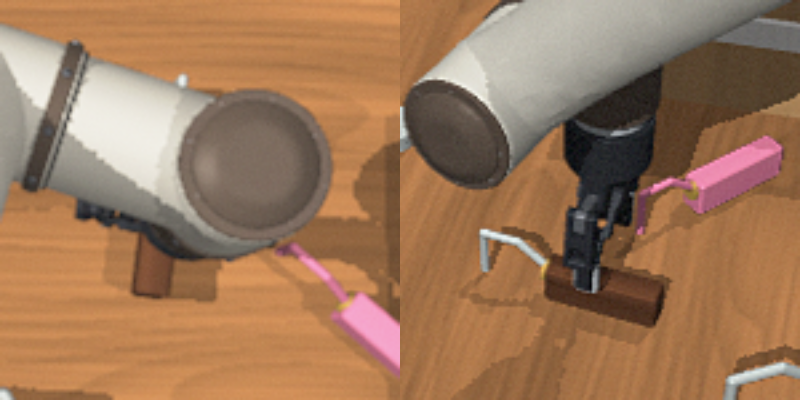

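The open jaws straddle the handle, and the pink hook's tip is near the far finger, at top pixel (437,263). I'll check that clearance.

```bash
python3 - <<'E'
from h import *
print(at_z('top',436,263,45), at_z('top',436,264,10), at_z('side',270+642*.375,90+230*.375,2))
p=np.array([489.,-317]); a=np.radians(-7.3); d=np.array([-np.sin(a),np.cos(a)]); print('finger back',p-57*d)
E
```

```text
[ 472.78691057 -414.02052947   45.        ] [ 473.43635889 -422.27611579   10.        ] [  89.26936768 -519.70387973    2.        ]
finger back [ 481.75731731 -373.53798323]
```

There are 40 mm of clearance, so I can go down and grip.

Call:
{"method": "apply_moves", "body": {"fingers": [0.2, 0.2, 0.2, 1, 1, 1, 1, 1, 1, 1], "dp": [[0, 0, -3], [0, 0, -4.9], [0, 0, -4.9], [0, 0, -4.9], [0, 0, -4.9], [0, 0, -4.9], [0, 0, -4.9], [0, 0, -4.9], [0, 0, -4.9], [0, 0, -4.9]], "yaw": [0, 0, 0, 0, 0, 0, 0, 0, 0, 0]}}

```text
clock: 4.4
position: [490.7, -317.5, 178.0]
ee_rot: [0.998, -0.063, 0.003, 0.002]
contact_force: [-0.7, 0.8, 7.5]
gripper_width: 27.6
```

Call:
{"method": "apply_moves", "body": {"fingers": [1, 1, 1, 1, 1, 1, 1, 1, 1, 1], "dp": [[0, 0, 3], [0, 0, 7], [0, 0, 10], [2, 5, 10], [4, 9, 10], [5, 13, 10], [6, 17, 10], [7, 20, 10], [7, 22.6, 10], [7, 22.6, 10]], "yaw": [0, 0, 0, 4, 8, 12, 14.2, 14.2, 14.2, 14.2]}}

```text
clock: 5.4
position: [560.6, -88.8, 277.7]
ee_rot: [0.998, 0.062, 0.003, 0.001]
contact_force: [0.9, 0.4, -2.0]
gripper_width: 27.4
```

Call:
{"method": "apply_moves", "body": {"fingers": [1, 1], "dp": [[0, 0, -1.5], [0, 0, -3]], "yaw": [0, 0]}}

```text
clock: 5.6
position: [560.3, -88.8, 247.6]
ee_rot: [0.998, 0.062, 0.003, 0.001]
contact_force: [-0.4, 0.5, -1.9]
gripper_width: 27.0
```

```bash
python3 - <<'E'
from h import *
t=snap('top','pics/t2.png')['color'];s=snap('side','pics/s2.png')['color']
o=np.hstack([cv2.resize(t[110:210,240:340],(400,400),interpolation=2),cv2.resize(s[200:320,190:310],(400,400),interpolation=2)])
cv2.imwrite('pics/crop3.png',o); s=read_state();print(s['position'],s['ee_rot'])
E
```

```text
[559.29775437 -89.28752881 245.53735128] [ 9.98093183e-01  6.17125709e-02 -1.19748194e-04  1.24168610e-03]
```

View pics/crop3.png

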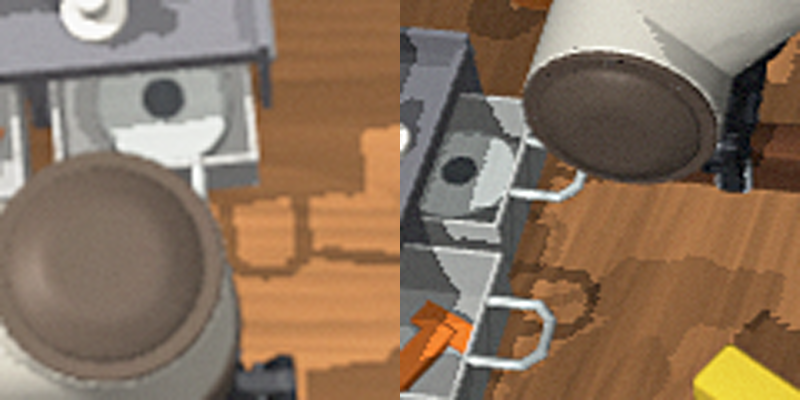

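The arm hides the tip from both cameras. The loop leaves ±14 mm of room round the tip and I measured the grasp, so I'll work from the TCP reading. I'll go down slowly and watch the force.

Call:
{"method": "apply_moves", "body": {"fingers": [1, 1, 1, 1, 1, 1], "dp": [[0.9, -0.1, 0], [0.9, -0.1, -0.8], [0.9, -0.1, -1.6], [0.9, -0.1, -2.4], [0.9, -0.1, -3.2], [0.9, -0.1, -3.2]], "yaw": [0, 0, 0, 0, 0, 0]}}

```text
clock: 6.3
position: [567.7, -90.3, 212.0]
ee_rot: [0.998, 0.062, -0.002, 0.001]
contact_force: [-1.3, -0.1, -1.5]
gripper_width: 27.6
```

Call:
{"method": "apply_moves", "body": {"fingers": [1, 1, 1, 1, 1, 1, 1, 1, 1], "dp": [[0, 0, -0.9], [0, 0, -1.7], [0, 0, -1.7], [-0.6, -0.07, -1.7], [-1.2, -0.14, -1.7], [-1.8, -0.22, -1.7], [-2.4, -0.29, -1.7], [-3, -0.36, -1.7], [-3, -0.36, -1.7]], "yaw": [0, 0, 0, 0, 0, 0, 0, 0, 0]}}

```text
clock: 7.2
position: [536.7, -94.1, 195.2]
ee_rot: [0.998, 0.061, -0.002, 0.001]
contact_force: [-0.3, -0.2, -1.7]
gripper_width: 27.1
```

```bash
python3 - <<'E'
from h import *
t=snap('top','pics/t3.png')['color'];s=snap('side','pics/s3.png')['color']
o=np.hstack([cv2.resize(t[110:210,180:340],(640,400),interpolation=2)[:, :400+240],cv2.resize(s[200:350,170:230],(160,400),interpolation=2)])
cv2.imwrite('pics/crop4.png',o); s=read_state();print(s['position'],s['contact_force'])
E
```

```text
[537.24034557 -93.98758675 195.07752717] [-0.01124425  0.99550296 -1.38919878]
```

View pics/crop4.png

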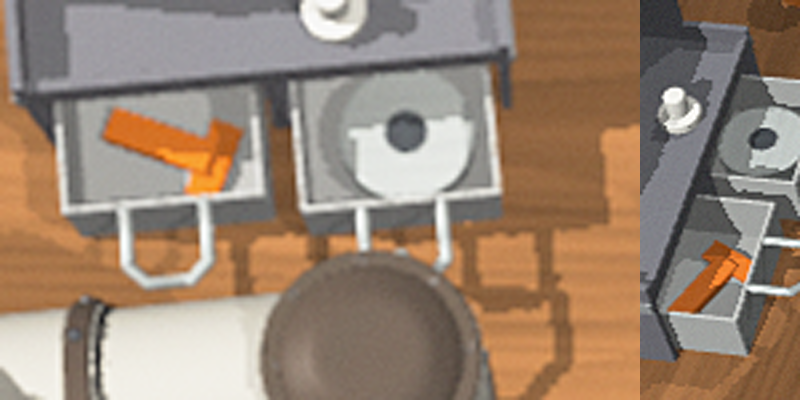

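The hook has caught: the tin tray has come out by about 15 to 20 mm and the left tray hasn't moved. I'll keep pulling, slowing down towards the end.

Call:
{"method": "apply_moves", "body": {"fingers": [1, 1, 1, 1, 1, 1, 1, 1, 1, 1], "dp": [[-0.8, -0.1, 0], [-1.6, -0.2, 0], [-2.4, -0.29, 0], [-3.2, -0.39, 0], [-4, -0.49, 0], [-4.8, -0.59, 0], [-5.6, -0.68, 0], [-6.2, -0.76, 0], [-6.7, -0.82, 0], [-6.7, -0.82, 0]], "yaw": [0, 0, 0, 0, 0, 0, 0, 0, 0, 0]}}

```text
clock: 8.3
position: [468.9, -102.4, 194.8]
ee_rot: [0.998, 0.061, -0.004, 0.001]
contact_force: [0.1, 0.5, -1.5]
gripper_width: 27.6
```

```bash
python3 - <<'E'
from h import *
t=snap('top','pics/t4.png')['color'];s=snap('side','pics/s4.png')['color']
o=np.hstack([cv2.resize(t[100:250,180:340],(480,450),interpolation=2),cv2.resize(s[200:350,170:270],(300,450),interpolation=2)])
cv2.imwrite('pics/crop5.png',o); s=read_state();print(s['position'],s['contact_force'])
E
```

```text
[ 469.25725701 -102.34902038  194.58558216] [ 0.05005735 -0.13609294 -0.4199826 ]
```

View pics/crop5.png

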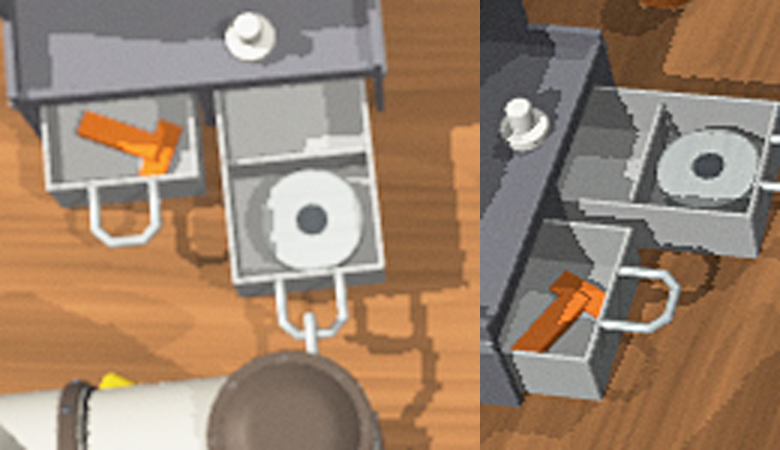

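The tin is fully clear in front of the tiers, the tray's back end is still under them, and the hook tip is at the loop's front bar, crop (310,320). Now I'll measure how far out the loop is.

```bash
python3 - <<'E'
from h import *
B=(180,100,0,0)
a=np.radians(6.9)
def f(P): d=P[:,:2]-[743.5,-6.5]; print(np.c_[d@[np.cos(a),np.sin(a)],d@[-np.sin(a),np.cos(a)]].round(1).tolist())
f(rep('rim','top',[(236,281),(384,268)],50,B,3))
f(rep('loop front','top',[(312,334)],45,B,3))
f(rep('oth loop front','top',[(124,243)],45,B,3))
E
```

```text
rim [[611.4, -33.4], [623.7, -138.3]]
[[-134.3, -10.9], [-134.8, -116.4]]
loop front [[575.6, -88.2]]
[[-176.5, -61.0]]
oth loop front [[638.0, 48.1]]
[[-98.2, 66.9]]
```

The loop is at x' ≈ -152, against a best value of -150. To unhook, I'll centre the tip in the loop and then lift straight up.

Call:
{"method": "apply_moves", "body": {"fingers": [1, 1, 1, 1, 1, 1, 1, 1, 1, 1], "dp": [[0.5, 0.06, 0], [1.2, 0.15, 0], [1.2, 0.15, 0], [1.2, 0.15, 1], [1.2, 0.15, 2], [1.2, 0.15, 3], [1.2, 0.15, 4], [1.2, 0.15, 6], [1.2, 0.15, 8], [1.2, 0.15, 9]], "yaw": [0, 0, 0, 0, 0, 0, 0, 0, 0, 0]}}

```text
clock: 9.4
position: [481.5, -100.9, 287.1]
ee_rot: [0.998, 0.061, -0.002, 0.001]
contact_force: [-0.2, -1.0, -1.0]
gripper_width: 27.5
```

Call:
{"method": "apply_moves", "body": {"fingers": [1, 1, 1, 1, 1, 1, 1, 1, 1, 1], "dp": [[0, -4, 0], [0, -8, 0], [0.5, -12, 0], [1, -16, 0], [1, -20, 0], [1, -21.5, 0], [1, -21.5, -2], [1, -21.5, -5], [1, -21.5, -8], [1, -21.5, -9]], "yaw": [-2, -5, -8, -11, -14.1, -14.1, -14.1, -14.1, -14.1, -14.1]}}

```text
clock: 10.4
position: [490.0, -315.1, 194.1]
ee_rot: [0.998, -0.062, -0.005, -0.0]
contact_force: [-0.2, 0.2, -1.2]
gripper_width: 26.9
```

Call:
{"method": "apply_moves", "body": {"fingers": [1, 1, 1, 1], "dp": [[0, 0, -0.7], [0, 0, -1.3], [0, 0, -1.6], [0, 0, -1.6]], "yaw": [0, 0, 0, 0]}}

```text
clock: 10.8
position: [490.5, -315.1, 179.1]
ee_rot: [0.998, -0.061, -0.004, 0.0]
contact_force: [-0.1, 0.6, -2.2]
gripper_width: 27.6
```

Call:
{"method": "apply_moves", "body": {"fingers": [1, 1, 1, 0.2, 0.2, 0.2, 0.2, 0.2], "dp": [[0, 0, -0.15], [0, 0, -0.25], [0, 0, -0.25], [0, 0, -0.25], [0, 0, -0.25], [0, 0, -0.25], [0, 0, -0.25], [0, 0, -0.25]], "yaw": [0, 0, 0, 0, 0, 0, 0, 0]}}

```text
clock: 11.6
position: [490.6, -315.1, 176.5]
ee_rot: [0.998, -0.061, -0.004, 0.0]
contact_force: [-0.4, 0.4, -0.1]
gripper_width: 68.4
```

Call:
{"method": "apply_moves", "body": {"fingers": [0.2, 0.2, 0.2, 0.2, 0.2, 0.2, 0.2, 0.2, 0.2, 0.2], "dp": [[0, 0, 2], [0, 0, 5], [0, 0, 9], [0, 0, 14], [0, 0, 19], [-2, -4, 22], [-4, -8, 22], [-6, -12, 22], [-6, -14, 22], [-6, -14, 22]], "yaw": [0, 0, 0, 0, 0, 0, 0, 0, 0, 0]}}

```text
clock: 12.6
position: [429.5, -457.4, 395.8]
ee_rot: [0.998, -0.063, -0.005, 0.0]
contact_force: [-0.5, -0.5, 0.5]
gripper_width: 68.1
```

```bash
python3 - <<'E'
from h import *
t=snap('top','pics/t5.png')['color'];s=snap('side','pics/s5.png')['color']
o=np.hstack([cv2.resize(t[100:350,170:450],(448,400),interpolation=2),cv2.resize(s[130:350,170:360],(345,400),interpolation=2)])
cv2.imwrite('pics/crop6.png',o); s=read_state();print(s['position'],s['contact_force'],s['gripper_width'],s['clock'])
E
```

```text
[ 430.33383018 -455.23087043  395.80952701] [ 0.06919124  0.10024269 -0.16518152] 68.2088939986921 12.7
```

View pics/crop6.png

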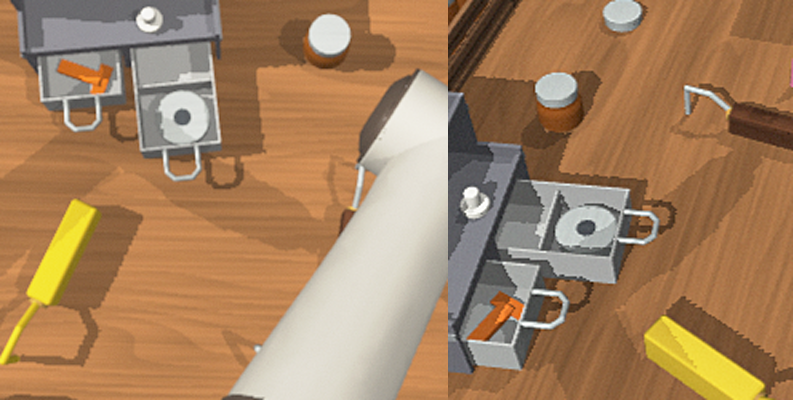

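The tin tray is still out, with its loop front at top pixel (284,212), the same as before unhooking. The other tray hasn't moved, and the hook stands flat where it was first found, well away from the loop. I'll hand in the job.

```bash
python3 -c "
from bench import *
print(job_done())"
```

```text
the job is handed in; nothing more can be done
None
```

The job is done and handed in at about 12.7 s; no verdict was reported. I picked up the smaller dark-wood hook, dropped its tip into the loop of the right-hand tray (the one with the tin) and drew that tray straight out. Then I unhooked and stood the tool back near where I found it, about 250 mm from the loop.

- **Tin tray:** the loop is about 152 mm in front of the tiers' front edge, against a best value of 150. Two features gave 150.5 and 154.5. The whole tin is clear, the tray's back end is still under the tiers, and the loop did not shift when I unhooked.
- **Other tray:** its loop front measures within about 3 mm of where it started.
- **Forces and gripper:** the highest force reported at the end of a move was about 8 N, when gripping the tool on the table. The gripper was open, raised and touching nothing at hand-in.
- **Not seen:** the arm hid the hook tip from both cameras as it went into the loop, so I went by the TCP reading. The tray's movement, and then a view of the tip in the loop, confirmed it. In the last picture the arm covered part of the handle in the top view, but the side view showed the tool standing upright.

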